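# Hold the tinting machine's strut hood just below balance

### The job

I have fitted a new gas strut to the hood of the tinting machine on the paint counter and am about to set its bracket: first take only the top cup off the nested stack and stand it upright on the black rubber mat beside the machine, for my screws. Then lift the hood by its bar handle until it is just past its balance point, where the strut takes over, without letting it spring up to its stop, and bring it back down until it leans on your grip again, a few degrees short of balance. Finish there, still holding the hood still by its handle for me; leave the two lower cups, the paint can and the screwdriver where they are.

Things in the scene. Friction and masses are not known exactly. Their poses are not given: they have to be found in the camera images.
- cup_top_center (a point): centre (half-way up) of the stack's top cup, the one to take: white plastic mixing cup, 72 mm tall, 30 g, open on top, z up. Its upper 40 mm is a straight round collar, 57 mm outer diameter (wall 3 mm), the part to grip; below, a shoulder steps in to a 32 mm tall foot that tapers to 40 mm diameter. Loosely nested: lifts straight off, foot clear of the next cup once raised 32 mm.
- cup_mid: the middle cup of the stack, same shape; origin at the centre of its underside. Each cup's shoulder rests on the rim of the cup below, so this cup's rim lies 40 mm below the top cup's rim and its collar hides the foot of the top cup. Stays where it is.
- cup_low: the lowest cup of the stack, standing on the counter, same shape; origin at the centre of its underside. Stays where it is.
- mat: black rubber mat lying fixed on the counter beside the machine, 130 x 130 mm, 3 mm thick; origin at the centre of its underside, x and y along its edges, z up. The cup goes here with all its foot on the mat.
- machine: tinting machine: white housing fixed to the counter, 300 mm wide (y) with a 330 mm wide flange, grey hood on it whose top is 140 mm above the counter; origin on the counter under its middle, x level from its front (robot's side) to its back. Hood front face at x = -100 mm, gas strut on its -y side at y = -162 mm, the mat beyond that.
- hood (a joint): opening angle of the grey hood, rad: 0 shut, grows as the handle end rises, stop at 1.35. The gas strut balances it at 0.70 (40 degrees; handle then 164 mm higher than shut). Below that it falls shut by itself, above it the strut drives it up to the stop; almost no friction. Load at the handle: 5 N down when shut, 2 N at 0.4, nothing at 0.70, 1 N upward at 0.85.
- hood_handle (a point): middle of the hood's level round black bar handle, 16 mm diameter, 138 mm free between its two arms, along y. It stands 55 mm (centre) in front of the hood's front face, 112 mm above the counter when shut, nothing under it. The frame turns with the hood: shut, x points to the hinge and z up. It swings on an arc about point hinge; the bar may turn between the fingers.
- hinge (a point): middle of the hood's hinge axis at the back of the machine, 100 mm above the counter, fixed to the housing; the axis runs along this frame's y, x points level to the back, z up. At hood angle a the handle's middle lies at x = -260 cos a + 12 sin a, z = 260 sin a + 12 cos a (mm) in this frame.
- paint_can_center (a point): centre of a paint can with a plain blue-green label, 108 mm diameter, 125 mm tall, standing near the machine's +y side. Stays where it is.
- screwdriver_mid (a point): a point on the counter under the middle of a 200 mm long screwdriver with a blue handle, lying crosswise in front of the mat; x along it. Stays where it is.
Things that resemble listed ones, but are neither listed nor needed, are in the scene too. Leave any red or turquoise look-alike of the part that bears cup_top_center alone. Leave any turquoise look-alike of the cup_mid alone.

How it is judged:
On the way, in this order (a step that is already met when the one before it is completed fails the run):
1. the top cup stands upright on the rubber mat, let go (x of cup_top_center in the frame of mat between -0.048 and 0.048 m and y of cup_top_center in the frame of mat between -0.048 and 0.048 m and z of cup_top_center in the frame of mat between 0.033 and 0.045 m and angle between cup_top_center's own z axis and vertical below 0.12 rad and contact force between cup_top and the fingers below 0.05 N), for 0.2 s.
2. the hood has been lifted by its handle past its balance point (value of joint hood above 0.73 rad and distance between the grasp point and hood_handle below 0.12 m), for 0.1 s.
At the end, for the whole second after the job is handed in: Fingers on the handle hold the hood still between 0.50 and 0.68 rad (balance 0.70), nothing else under it; the former top cup stands upright on the mat, its centre within 48 mm of the mat's along each edge; lower cups, paint can and screwdriver within 30 mm of their starts (value of joint hood between 0.5 and 0.68 rad and velocity of joint hood between -0.05 and 0.05 rad/s and contact force between hood and the fingers above 0.2 N and distance between the grasp point and hood_handle below 0.12 m and contact force between hood and cup_top below 0.05 N and contact force between hood and cup_mid below 0.05 N and contact force between hood and paint_can below 0.05 N and contact force between hood and screwdriver below 0.05 N and x of cup_top_center in the frame of mat between -0.048 and 0.048 m and y of cup_top_center in the frame of mat between -0.048 and 0.048 m and z of cup_top_center in the frame of mat between 0.033 and 0.045 m and angle between cup_top_center's own z axis and vertical below 0.12 rad and distance of each of cup_low, cup_mid, paint_can_center, screwdriver_mid from where it was at the start of the episode below 0.03 m); the arm keeps its last pose, push and grip.
It fails at once if the lower cups of the stack were pulled along or knocked (distance of any of cup_low, cup_mid from where it was at the start of the episode above 0.03 m).
It fails at once if the paint can was shifted (distance of paint_can_center from where it was at the start of the episode above 0.03 m).
It fails at once if the screwdriver was shifted (distance of screwdriver_mid from where it was at the start of the episode above 0.03 m).
It fails at once if the hood sprang up to its stop (value of joint hood above 1.2 rad).
It fails at once if the cup was dropped or tipped over (angle between cup_top_center's own z axis and vertical above 0.7 rad).
It also fails if it takes over 54 s, if anything falls off the work surface, if the arm or the gripper's body presses on something with over 40 N, if the wrist force passes 120 N, or if a joint passes its speed limit or range.

### The arm

A 6-joint arm with a two-finger parallel gripper is mounted at the origin on the work surface. World frame = base frame: x ahead of the robot, y to its left, z up, the work surface at z = 0. Lengths are in m, angles in rad, forces in N, time in s.
With the tool pointing down it reaches from about 0.375 to 0.9 m from the base axis. Payload 3.1 kg.
Tool frame: the origin (TCP) lies between the finger pads; the fingertips stand 19 mm ahead of it and the grasp point (between the pads) is the TCP; z points along the fingers, y is the direction in which the jaws open and shut (so a half turn about z gives the same grasp; the last joint's range is limited). The gripper opens to 85 mm and grips with 20 to 120 N. Pads are 22 mm wide; open, the fingers measure 114 mm over their backs; the gripper's body (76 mm by 85 mm) begins 54 mm behind the grasp point. The pads swing forward as they close: fully open they stand 13 mm farther back than shut.
Start: joints at [-1.466, 0.527, 1.433, -0, 1.181, -0.178], TCP at [0.175, -0.6, 0.25] pointing down, gripper open.
Joint ranges: [-3.08, 3.08], [-0.75, 2.2], [0.22, 2.44], [-1.43, 4.57], [0, 2.65], [-2.85, 2.85]. Speed limits (rad/s): [2.79, 2.79, 3.14, 3.14, 3.14, 3.14].

### API

Orientations are given as a unit quaternion [x, y, z, w].
In Python, from station import manip, optics, job gives the robot as it stands.
- The arm moves only by the shell command python3 -m inch 'ROWS' [OPENING] [FORCE]. ROWS is JSON, one flat list of numbers, 4 for each row, row after row: the shift along the world's x, y, z in cm, then the turn about the world's z in rad. A call has 1 to 20 rows; each row shifts and turns the commanded pose from where the row before left it; what a row does not reach is not made up. A row lasts 1/8 s, in which the tool goes at most 62.5 mm and 10.7 degrees, less where a joint would pass 70% of its speed; a pose out of reach is approached as far as the arm can. A call with a gripper value outside its range is refused whole. OPENING is the opening in per cent of the stroke, from 0 (shut) to 100 (fully open), set as the call begins (- or left out, the last holds). The fingers move at their own pace and stop on an object; FORCE is the grip in N (left out, the last holds). Time passes only in rows, so rows that do not move let the fingers close. It gives the time, the measured TCP pose, the force and the opening at its end, in the units of the state.
- manip.sense(): the state, without advancing time (a new reading comes with each control period).
- optics.snapshot(name): name is "scene" or "top" or "wrist"; returns (picture, depth): 420x560x3 uint8, red, green, blue; 420x560 float32, m along the optical axis (not along the pixel's ray), 0 where there is no reading.
- optics.camera_model(name): a dict with "mtx" (3x3 intrinsics, pixels), "camera_from_world" (4x4, takes a point from world to camera coordinates); the wrist camera has in their place "tool_from_camera" (4x4, takes a point from camera to tool coordinates, whose origin is the TCP and whose axes are the flange's). Camera axes: x right, y up, looking along -z (the intrinsics and any distortion apply to the point x, -y, -z); pixel columns grow to the right and rows downward; lengths in m; the calibration is good to about 2 mm. A picture is of the moment at which its call begins: read the wrist's pose just before it. camera_model takes no time and is no camera call.
- job.sign_off(): hands the job in, once; it reports no verdict.
The state is a dict: "t": time; "q": joint angles; "qd": joint speeds; "tau": joint torques, N m; "tcp_pos": TCP position; "tool_rot": TCP orientation; "force": force on the tool from outside, world axes, zero at the start; "ft_torque": the same for the moment, N m; "finger_gap": opening from 0.0 (shut) to 1.0 (fully open).
Only numpy, scipy, OpenCV 4.12 (cv2) and the standard library are available. Lean on these libraries where they do the work, as an engineer would, in place of code of your own. Each camera call takes 0.05 s, during which the arm holds its last target.

## Working session

There is one attempt and no reset: what is moved stays moved. The work goes in short steps, Python scripts to look and compute and a shell command to move; the robot and the scene stay as the last step left them, time stands still between calls to the robot, and variables do not carry over. Pictures are saved under pics/ and viewed, and the job is handed in when it is done.

```bash
ls; mkdir -p pics; python3 - <<'E'
from station import manip, optics, job
import cv2, numpy as np
s=manip.sense(); print(s['t'],s['tcp_pos'],s['tool_rot'],s['force'],s['finger_gap'])
for n in ("scene","top"):
    p,d=optics.snapshot(n); np.savez(f'pics/{n}0.npz',p=p,d=d)
    cv2.imwrite(f'pics/{n}0.png',p[:,:,::-1])
for n in ("scene","top","wrist"): print(n,{k:(np.round(v,4).tolist() if not isinstance(v,str) else v) for k,v in optics.camera_model(n).items()})
E
```

```text
pics
0.0 [ 0.17493478 -0.59930262  0.24932838] [ 9.89952951e-01  1.41392901e-01  3.72911454e-05 -1.09578831e-03] [ 0.2953628  -0.45011814  0.15286678] 0.9982033170674693
scene {'mtx': [[453.6708, 0.0, 285.2888], [0.0, 453.6708, 205.3772], [0.0, 0.0, 1.0]], 'camera_from_world': [[0.6223, 0.7825, 0.0217, -0.3609], [-0.5401, 0.4091, 0.7355, 0.2292], [0.5666, -0.4694, 0.6772, -1.6422], [0.0, 0.0, 0.0, 1.0]]}
top {'mtx': [[503.1769, 0.0, 270.1379], [0.0, 503.1769, 215.773], [0.0, 0.0, 1.0]], 'camera_from_world': [[0.004, -0.9999, 0.0119, -0.0243], [0.9984, 0.0047, 0.0562, -0.5598], [-0.0563, 0.0116, 0.9983, -1.4883], [0.0, 0.0, 0.0, 1.0]]}
wrist {'mtx': [[341.6311, 0.0, 280.8429], [0.0, 341.6311, 208.1948], [0.0, 0.0, 1.0]], 'tool_from_camera': [[0.0007, 0.9593, 0.2823, 0.0714], [1.0, -0.0006, -0.0005, 0.0006], [-0.0003, 0.2823, -0.9593, -0.1243], [0.0, 0.0, 0.0, 1.0]]}
```

View pics/scene0.png

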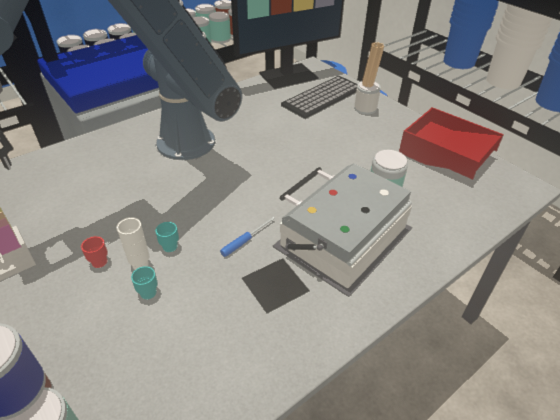

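View pics/top0.png

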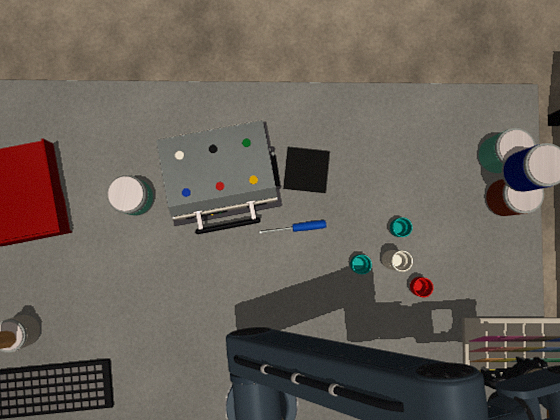

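The scene view shows the white stack at (132,240) with one red and two turquoise cups around it. The mat is at (277,285) and the hood handle at (305,185). In the top view the stack is at (401,260), the mat at (307,170), the handle at (228,225), the screwdriver at (295,228) and the can at (130,195).

```bash
cat > h.py <<'E'
import numpy as np, cv2
from station import optics
def ray(n,u,v):
    c=optics.camera_model(n);K=np.array(c['mtx']);T=np.linalg.inv(np.array(c['camera_from_world']))
    d=np.array([(u-K[0,2])/K[0,0],-(v-K[1,2])/K[1,1],-1.0]);return T[:3,3],T[:3,:3]@d
def plane(n,u,v,z):
    o,d=ray(n,u,v);return o+d*(z-o[2])/d[2]
def pix(n,P):
    c=optics.camera_model(n);K=np.array(c['mtx']);q=np.array(c['camera_from_world'])@np.append(P,1)
    return K[0,0]*q[0]/-q[2]+K[0,2],-K[1,1]*q[1]/-q[2]+K[1,2]
def cloud(n,d):
    c=optics.camera_model(n);K=np.array(c['mtx']);T=np.linalg.inv(np.array(c['camera_from_world']))
    v,u=np.mgrid[:d.shape[0],:d.shape[1]]
    P=np.stack([(u-K[0,2])/K[0,0]*d,-(v-K[1,2])/K[1,1]*d,-d],-1)
    return P@T[:3,:3].T+T[:3,3]
E
python3 - <<'E'
from h import *
f=np.load('pics/top0.npz');p,d=f['p'],f['d'];W=cloud('top',d)
np.set_printoptions(precision=4,suppress=True)
hsv=cv2.cvtColor(p,cv2.COLOR_RGB2HSV)
# stack rim
y0,x0=235,375
m=(W[...,2]>.13)&(W[...,2]<.17)&(d>0); m2=np.zeros_like(m);m2[235:285,375:430]=m[235:285,375:430]
P=W[m2];print('rim',m2.sum(),P.min(0),P.max(0),np.median(P,0))
v,u=np.nonzero(m2);print(u.min(),u.max(),v.min(),v.max())
pts=np.stack([u,v],1).astype(np.float32);c,r=cv2.minEnclosingCircle(pts);print('circ',c,r,plane('top',*c,.152), r/503*1.336)
# mat
g=p.max(2)<45; m3=np.zeros_like(g);m3[140:200,283:335]=g[140:200,283:335]
cs,_=cv2.findContours(m3.astype(np.uint8),cv2.RETR_EXTERNAL,cv2.CHAIN_APPROX_NONE);c=max(cs,key=cv2.contourArea)
rc=cv2.minAreaRect(c);print('mat',rc,plane('top',*rc[0],.003));B=np.array([plane('top',*b,.003) for b in cv2.boxPoints(rc)]);print(B)
# handle
m4=np.zeros_like(g);hz=(W[...,2]>.095)&(W[...,2]<.135)&(p.max(2)<60)&(d>0);m4[208:240,185:270]=hz[208:240,185:270]
n,l,st,ce=cv2.connectedComponentsWithStats(m4.astype(np.uint8));print(st,ce)
k=1+np.argmax(st[1:,4]);v,u=np.nonzero(l==k);rc=cv2.minAreaRect(np.stack([u,v],1).astype(np.float32));print('handle',rc,plane('top',*rc[0],.12))
for b in cv2.boxPoints(rc):print(plane('top',*b,.12))
print(np.median(W[l==k],0))
# sd blue
m5=(hsv[...,0]>95)&(hsv[...,0]<125)&(hsv[...,1]>120);m6=np.zeros_like(g);m6[212:240,255:335]=m5[212:240,255:335];v,u=np.nonzero(m6);print('sd handle',plane('top',u.mean(),v.mean(),.015),u.min(),u.max())
print('sd tip',plane('top',260,232,.005), plane('top',326,225,.012))
print('can',plane('top',127,195,.125))
for t in [(400,227),(360,263),(421,287)]: print(plane('top',*t,.06))
E
python3 - <<'E'
import cv2,numpy as np
a=cv2.imread('pics/top0.png');cv2.imwrite('pics/crop_top.png',cv2.resize(a[110:290,150:430],(800,514)))
a=cv2.imread('pics/scene0.png');cv2.imwrite('pics/crop_sc.png',cv2.resize(a[150:320,70:420],(800,389)))
E
```

```text
rim 147 [ 0.4064 -0.407   0.1308] [ 0.4608 -0.3503  0.1594] [ 0.4334 -0.3784  0.1491]
390 412 250 270
circ (401.28125, 260.4375) 11.295365333557129 [ 0.4326 -0.3766  0.152 ] 0.030001208917758104
mat ((305.9950256347656, 169.54949951171875), (41.89106369018555, 41.89106369018555), 5.710592269897461) [ 0.7016 -0.1302  0.003 ]
[[ 0.6441 -0.0608  0.003 ]
 [ 0.7714 -0.0731  0.003 ]
 [ 0.7595 -0.2     0.003 ]
 [ 0.6321 -0.187   0.003 ]]
[[     0      0    560    420 234842]
 [   254    208      1      1      1]
 [   201    216      1      2      2]
 [   195    217     65     17    355]] [[279.5792 209.4761]
 [254.     208.    ]
 [201.     216.5   ]
 [227.6197 225.2761]]
handle ((227.24508666992188, 225.2866668701172), (5.706919193267822, 65.4892349243164), 79.2156982421875) [0.5271 0.0984 0.12  ]
[0.5174 0.1889 0.12  ]
[0.5523 0.0107 0.12  ]
[0.5367 0.0077 0.12  ]
[0.5019 0.1858 0.12  ]
[0.5279 0.097  0.1188]
sd handle [ 0.5316 -0.1369  0.015 ] 255 325
sd tip [0.5116 0.0083 0.005 ] [ 0.5332 -0.1895  0.012 ]
can [0.6095 0.3761 0.125 ]
[ 0.5265 -0.399   0.06  ]
[ 0.4219 -0.2818  0.06  ]
[ 0.3534 -0.458   0.06  ]
```

View pics/crop_top.png

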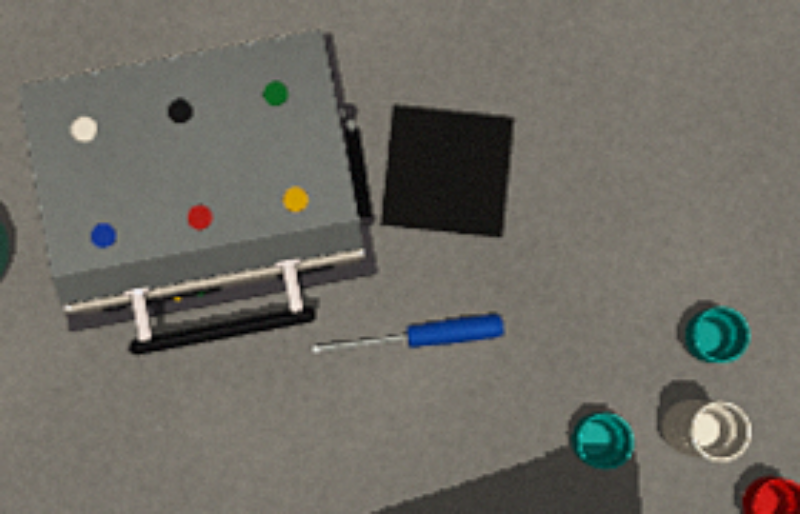

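View pics/crop_sc.png

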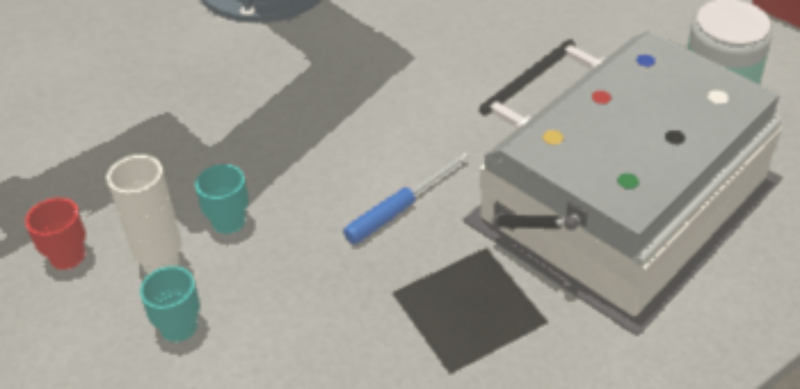

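```bash
python3 -m inch '[2.6,2.2,0,0.15,2.6,2.2,0,0.15,2.6,2.2,0,0.15,2.6,2.2,0,0.15,2.6,2.2,0,0.15,2.6,2.2,0,0.15,2.6,2.2,0,0.15,2.6,2.2,0,0.15,2.6,2.2,0,0.15,2.4,2.4,0,0.127,0,0,0,0,0,0,0,0]' 100
python3 - <<'E'
from h import *
from station import manip
from scipy.spatial.transform import Rotation as R
s=manip.sense();p,d=optics.snapshot('wrist');cv2.imwrite('pics/w1.png',p[:,:,::-1])
T=np.eye(4);T[:3,:3]=R.from_quat(s['tool_rot']).as_matrix();T[:3,3]=s['tcp_pos'];np.savez('pics/w1.npz',p=p,d=d,T=T)
print(s['q'],s['tcp_pos'],R.from_quat(s['tool_rot']).as_matrix()[:,0])
c=optics.camera_model('wrist');K=np.array(c['mtx']);M=T@np.array(c['tool_from_camera'])
v,u=np.mgrid[:420,:560];P=np.stack([(u-K[0,2])/K[0,0]*d,-(v-K[1,2])/K[1,1]*d,-d],-1)@M[:3,:3].T+M[:3,3]
m=(abs(P[...,2]-.152)<.006)&(d>0)&(np.hypot(P[...,0]-.4335,P[...,1]+.3775)<.045)
Q=P[m];print(m.sum(),Q.min(0),Q.max(0))
A=np.c_[Q[:,:2],np.ones(len(Q))];x=np.linalg.lstsq(2*A*[1,1,.5],(Q[:,:2]**2).sum(1),rcond=None)[0];print(x[:2],np.sqrt(x[2]+x[0]**2+x[1]**2))
# contour-based ray onto z=.152
mm=m.astype(np.uint8);cs,_=cv2.findContours(mm,cv2.RETR_EXTERNAL,cv2.CHAIN_APPROX_NONE)
k=max(cs,key=cv2.contourArea);(cx,cy),r=cv2.minEnclosingCircle(k);e=cv2.fitEllipse(k)
dd=M[:3,:3]@np.array([(e[0][0]-K[0,2])/K[0,0],-(e[0][1]-K[1,2])/K[1,1],-1]);o=M[:3,3];print(e,o+dd*(.152-o[2])/dd[2])
E
```

```text
t: 1.6
tcp_pos: [0.4327, -0.3781, 0.2501]
tool_rot: [0.637, 0.771, -0.0, -0.0]
force: [1.0, -0.3, -0.1]
finger_gap: 0.999
[-9.12318928e-01  4.60047566e-01  1.56139105e+00 -6.34656931e-04
  1.12056536e+00 -1.10141471e+00] [ 0.43269595 -0.37813961  0.2500549 ] [-1.88242202e-01  9.82122631e-01  1.08495340e-04]
1448 [ 0.40368157 -0.40965306  0.1460078 ] [ 0.46011424 -0.3531859   0.15461694]
[ 0.43172778 -0.38092783] 0.026604550437038136
((279.0838623046875, 218.61473083496094), (79.4308090209961, 81.65457916259766), 92.83145904541016) [ 0.43157979 -0.38019701  0.152     ]
```

View pics/w1.png

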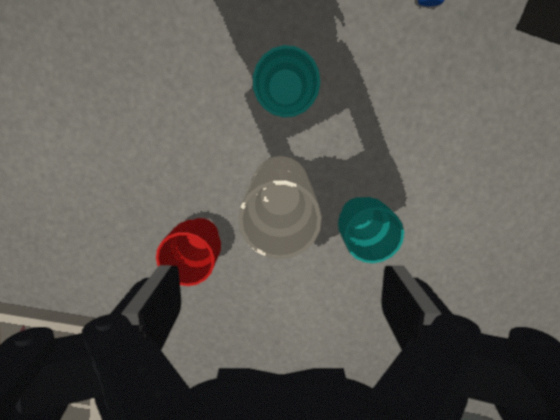

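The wrist view shows the white stack centred near (280,218) between the jaws. The measured rim centre is (0.432,-0.379), and the top view agrees within 3 mm. I'm descending to the collar now.

```bash
python3 -m inch '[0,-0.1,-3,0,0,0,-3,0,0,0,-3,0,0,0,-1.7,0,0,0,-0.6,0,0,0,0,0,0,0,0,0]' 100
python3 -m inch '[0,0,0,0,0,0,0,0,0,0,0,0,0,0,0,0,0,0,0,0,0,0,0,0]' 40 25

```

```text
t: 2.52
tcp_pos: [0.4335, -0.3796, 0.1383]
tool_rot: [0.637, 0.771, -0.0, 0.001]
force: [0.7, -0.3, -0.2]
finger_gap: 1.001
t: 3.28
tcp_pos: [0.4333, -0.3794, 0.1382]
tool_rot: [0.637, 0.771, -0.0, 0.001]
force: [-1.8, -0.1, 6.3]
finger_gap: 0.666
```

```bash
python3 -m inch '[0,0,0.5,0,0,0,1,0,0,0,1.5,0,0,0,1.5,0,0,0,1.5,0,0,0,2,0,0,0,2,0,0,0,1.5,0,0,0,0,0]' - 25
python3 - <<'E'
from h import *
p,d=optics.snapshot('scene');cv2.imwrite('pics/s2.png',cv2.resize(p[100:320,40:330,::-1],(790,600)))
E
```

```text
t: 4.4
tcp_pos: [0.4335, -0.3796, 0.2539]
tool_rot: [0.637, 0.771, -0.0, 0.002]
force: [-0.4, 0.4, 0.3]
finger_gap: 0.667
```

View pics/s2.png

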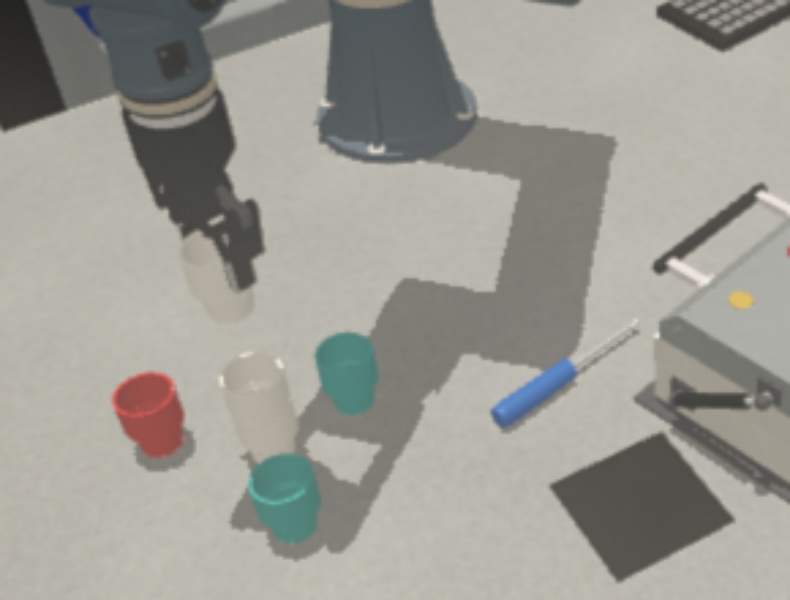

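The cup came off alone: it is in the gripper at (220,280), and the two lower cups still stand at (260,405). Next I carry it over to the mat.

```bash
python3 -m inch '[1.5,1.4,0,0,3.5,3.2,0,0,3.5,3.2,0,0,3.5,3.2,0,0,3.5,3.2,0,0,3.5,3.2,0,0,3.5,3.2,0,0,2.5,2.3,0,0,1.85,1.6,0,0,0,0,-2,0,0,0,-3,0,0,0,-3,0,0,0,-3,0,0,0,-2.5,0,0,0,-2,0,0,0,-1.5,0,0,0,0,0,0,0,0,0]'
python3 - <<'E'
from h import *
p,d=optics.snapshot('scene');cv2.imwrite('pics/s3.png',cv2.resize(p[170:340,180:400,::-1],(770,595)))
p,d=optics.snapshot('top');cv2.imwrite('pics/t3.png',p[:,:,::-1])
E
```

```text
t: 6.7
tcp_pos: [0.7023, -0.1341, 0.0832]
tool_rot: [0.637, 0.771, 0.0, 0.001]
force: [-0.4, -0.3, -0.6]
finger_gap: 0.665
```

View pics/s3.png

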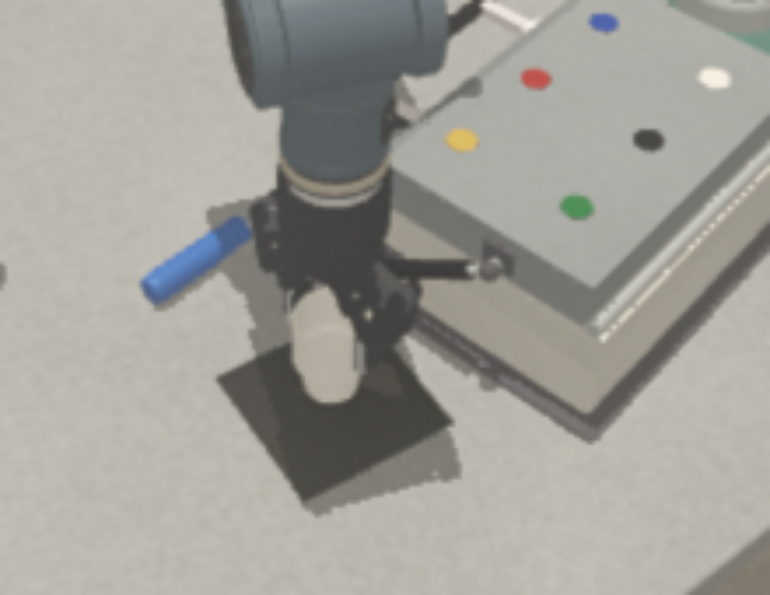

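View pics/t3.png

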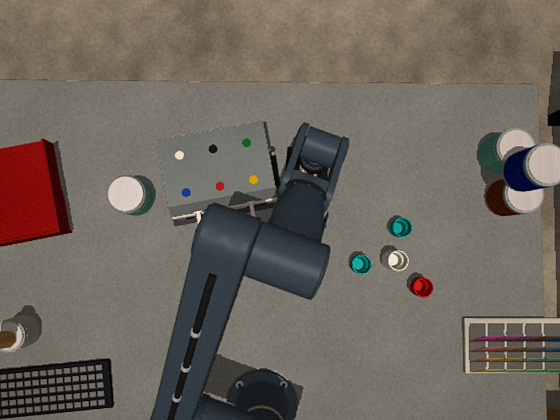

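The cup hangs upright over the mat, about 2 cm up, and nothing touches the machine. I'll lower it slowly.

```bash
python3 -m inch '[0,0,-0.8,0,0,0,-0.6,0,0,0,-0.4,0,0,0,-0.2,0,0,0,-0.1,0,0,0,0,0,0,0,0,0]'

```

```text
t: 7.68
tcp_pos: [0.7017, -0.134, 0.0614]
tool_rot: [0.637, 0.771, 0.0, 0.0]
force: [0.1, 0.2, -0.5]
finger_gap: 0.667
```

```bash
python3 -m inch '[0,0,-0.2,0,0,0,0,0,0,0,0,0]'

```

```text
t: 8.05
tcp_pos: [0.7017, -0.1341, 0.0613]
tool_rot: [0.637, 0.771, 0.0, 0.0]
force: [-2.7, 0.1, 6.7]
finger_gap: 0.666
```

```bash
python3 -m inch '[0,0,0.1,0,0,0,0,0]'; python3 -m inch '[0,0,0,0,0,0,0,0,0,0,0,0,0,0,0,0,0,0,0,0,0,0,0,0]' 100; python3 -m inch '[0,0,1,0,0,0,2,0,0,0,3,0,0,0,4,0,0,0,4,0,0,0,4,0,0,0,2,0,0,0,0,0]' 
python3 - <<'E'
from h import *
p,d=optics.snapshot('scene');cv2.imwrite('pics/s4.png',cv2.resize(p[170:340,180:400,::-1],(770,595)))
E
```

```text
t: 8.3
tcp_pos: [0.7018, -0.1341, 0.0613]
tool_rot: [0.637, 0.771, 0.0, 0.0]
force: [-1.9, -0.2, 5.9]
finger_gap: 0.666
t: 9.05
tcp_pos: [0.7015, -0.134, 0.0603]
tool_rot: [0.637, 0.771, -0.0, -0.0]
force: [0.1, -0.6, 0.6]
finger_gap: 1.0
t: 10.05
tcp_pos: [0.7028, -0.1343, 0.2647]
tool_rot: [0.637, 0.771, 0.001, 0.003]
force: [-0.3, -0.4, 0.7]
finger_gap: 1.001
```

View pics/s4.png

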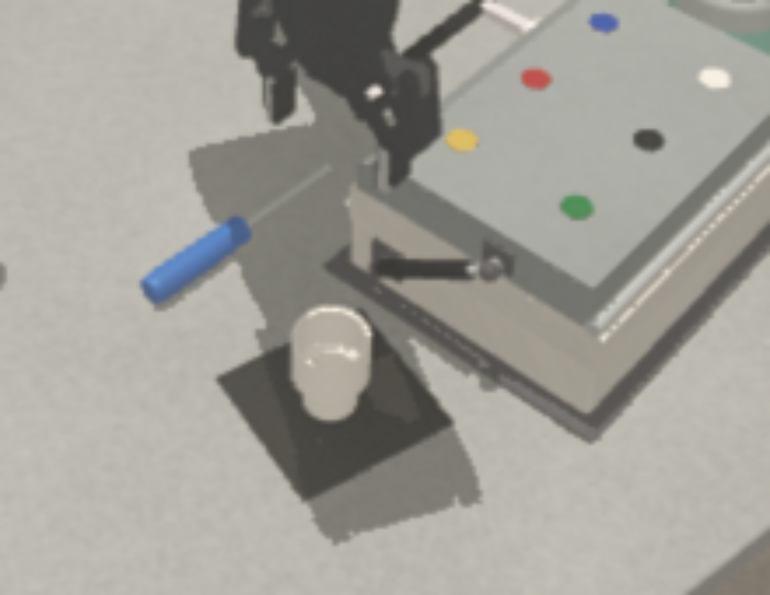

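The cup stands upright on the mat at (330,370), clear of the edges. I move over the handle with the jaws narrowed so they clear the hood's front edge.

```bash
python3 -m inch '[-1.5,2,0,0,-2.5,3.3,0,0,-2.5,3.3,0,0,-2.5,3.3,0,0,-2.5,3.3,0,0,-2.5,3.3,0,0,-2,2.7,0,0,-1.5,2,0,0,0,0,0,0,0,0,0,0]' 45 60
python3 - <<'E'
from h import *
from station import manip
from scipy.spatial.transform import Rotation as R
s=manip.sense();p,d=optics.snapshot('wrist');cv2.imwrite('pics/w5.png',p[:,:,::-1])
T=np.eye(4);T[:3,:3]=R.from_quat(s['tool_rot']).as_matrix();T[:3,3]=s['tcp_pos']
print(s['q'],s['tcp_pos'],T[:3,0])
c=optics.camera_model('wrist');K=np.array(c['mtx']);M=T@np.array(c['tool_from_camera'])
v,u=np.mgrid[:420,:560];P=np.stack([(u-K[0,2])/K[0,0]*d,-(v-K[1,2])/K[1,1]*d,-d],-1)@M[:3,:3].T+M[:3,3]
m=(abs(P[...,2]-.116)<.008)&(d>0)&(p.max(2)<70)&(np.hypot(P[...,0]-.527,P[...,1]-.098)<.11)
Q=P[m];print(m.sum(),Q.min(0),Q.max(0),np.median(Q,0))
v,u=np.nonzero(m);rc=cv2.minAreaRect(np.stack([u,v],1).astype(np.float32));print(rc)
for e in [rc[0],*cv2.boxPoints(rc)]:
    dd=M[:3,:3]@np.array([(e[0]-K[0,2])/K[0,0],-(e[1]-K[1,2])/K[1,1],-1]);o=M[:3,3];print(e,o+dd*(.114-o[2])/dd[2])
E
```

```text
t: 11.35
tcp_pos: [0.5274, 0.0975, 0.2602]
tool_rot: [0.637, 0.771, 0.0, 0.001]
force: [0.3, -1.3, 1.2]
finger_gap: 0.451
[-2.54222970e-02  3.95708593e-01  1.64407072e+00 -5.95626126e-04
  1.10088729e+00 -2.15006098e-01] [0.52739386 0.0974779  0.26024093] [-1.88714465e-01  9.82031739e-01 -7.16642246e-04]
3897 [0.50365079 0.00783892 0.11293588] [0.59793336 0.18571039 0.12378046] [0.52458638 0.10836715 0.11976889]
((280.55755615234375, 190.29525756835938), (206.9552459716797, 86.37674713134766), 69.83516693115234)
(280.55755615234375, 190.29525756835938) [0.52582255 0.10379947 0.114     ]
[204.3454 108.0483] [0.4568285  0.15584207 0.114     ]
[285.42767  78.27233] [0.51322353 0.18831968 0.114     ]
[356.7697 272.5422] [0.60520882 0.04391797 0.114     ]
[275.68744 302.31818] [0.54107457 0.00148167 0.114     ]
```

View pics/w5.png

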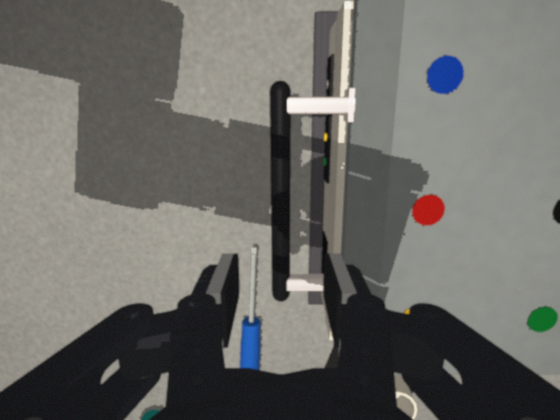

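The wrist view shows the black bar running straight up at u≈281, from (280,88) to (281,295), midway between the pads. It is within 1 mm of the TCP across the bar. Descending and gripping.

```bash
python3 -m inch '[0,0.2,-2,0,0,0.2,-4,0,0,0,-4,0,0,0,-3,0,0,0,-1.8,0,0,0,0,0,0,0,0,0]' 45 40
python3 -m inch '[0,0,0,0,0,0,0,0,0,0,0,0,0,0,0,0,0,0,0,0,0,0,0,0]' 8 40
```

```text
t: 12.28
tcp_pos: [0.5276, 0.1015, 0.1128]
tool_rot: [0.637, 0.771, 0.0, 0.001]
force: [0.0, -0.1, 0.1]
finger_gap: 0.453
t: 13.02
tcp_pos: [0.5261, 0.1017, 0.1133]
tool_rot: [0.637, 0.771, -0.0, 0.0]
force: [-2.3, -1.4, 6.1]
finger_gap: 0.171
```

```bash
python3 - <<'E'
import numpy as np
a=np.array([0,.02,.06,.11,.16,.21,.26,.31,.36,.41,.46,.51,.56,.61,.66,.70,.74,.76,.78])
X=260*(1-np.cos(a))+12*np.sin(a);Z=260*np.sin(a)+12*(np.cos(a)-1)
P=np.c_[X*.982,X*.189,Z]/10
for i in range(1,len(a)): print(a[i],np.round(P[i]-P[i-1],2),np.round(P[i],2))
E
```

```text
0.02 [0.03 0.01 0.52] [0.03 0.01 0.52]
0.06 [0.09 0.02 1.04] [0.12 0.02 1.56]
0.11 [0.17 0.03 1.29] [0.28 0.05 2.85]
0.16 [0.23 0.04 1.28] [0.51 0.1  4.13]
0.21 [0.29 0.06 1.27] [0.81 0.16 5.39]
0.26 [0.35 0.07 1.25] [1.16 0.22 6.64]
0.31 [0.42 0.08 1.23] [1.58 0.3  7.87]
0.36 [0.48 0.09 1.21] [2.05 0.39 9.08]
0.41 [0.53 0.1  1.18] [ 2.59  0.5  10.26]
0.46 [0.59 0.11 1.15] [ 3.18  0.61 11.42]
0.51 [0.65 0.12 1.12] [ 3.82  0.74 12.54]
0.56 [0.7  0.14 1.09] [ 4.53  0.87 13.63]
0.61 [0.75 0.15 1.05] [ 5.28  1.02 14.68]
0.66 [0.8  0.15 1.01] [ 6.08  1.17 15.69]
0.7 [0.68 0.13 0.78] [ 6.76  1.3  16.47]
0.74 [0.71 0.14 0.75] [ 7.47  1.44 17.22]
0.76 [0.37 0.07 0.36] [ 7.84  1.51 17.58]
0.78 [0.37 0.07 0.36] [ 8.21  1.58 17.94]
```

```bash
python3 -m inch '[0.03,0.01,0.52,0,0.09,0.02,1.04,0,0.17,0.03,1.29,0,0.23,0.04,1.28,0,0.29,0.06,1.27,0,0.35,0.07,1.25,0,0.42,0.08,1.23,0,0.48,0.09,1.21,0,0,0,0,0,0,0,0,0]'
```

```text
t: 14.28
tcp_pos: [0.5456, 0.1056, 0.2044]
tool_rot: [0.637, 0.771, -0.001, -0.001]
force: [-4.6, -5.0, -0.3]
finger_gap: 0.172
```

```bash
python3 -m inch '[0.53,0.1,1.18,0,0.59,0.11,1.15,0,0.65,0.12,1.12,0,0.7,0.14,1.09,0,0.75,0.15,1.05,0,0,0,0,0,0,0,0,0]'
python3 - <<'E'
from h import *
p,d=optics.snapshot('scene');cv2.imwrite('pics/s6.png',cv2.resize(p[60:340,180:460,::-1],(600,600)))
E
```

```text
t: 15.15
tcp_pos: [0.5764, 0.1116, 0.2612]
tool_rot: [0.637, 0.771, -0.003, -0.001]
force: [-8.5, -6.5, 5.6]
finger_gap: 0.167
```

View pics/s6.png

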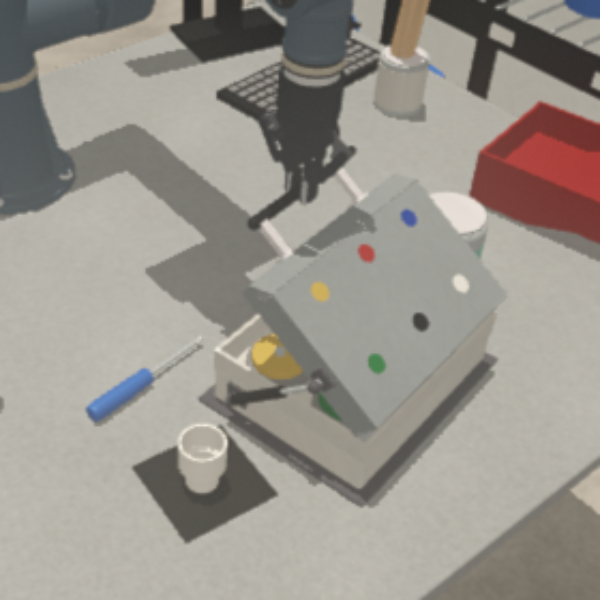

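The hood is open with the bar gripped at (305,195), and the cup still stands on the mat. The height gives about 0.61 rad. I'm carrying on past balance.

```bash
python3 -m inch '[0.7,0.2,1.01,0,0.65,0.15,0.78,0,0.68,0.15,0.75,0,0.37,0.07,0.36,0,0.3,0.07,0.3,0,0,0,0,0,0,0,0,0]'
```

```text
t: 16.08
tcp_pos: [0.6041, 0.117, 0.2945]
tool_rot: [0.637, 0.771, -0.003, 0.0]
force: [-7.6, -7.9, 9.5]
finger_gap: 0.165
```

By height the hood is at about 0.79 rad, but x disagrees by a few mm. I'll measure the hood angle directly from depth.

```bash
cat > ang.py <<'E'
from h import *
from station import manip
import sys
p,d=optics.snapshot('scene');cv2.imwrite(f'pics/{sys.argv[1]}.png',cv2.resize(p[60:340,180:460,::-1],(600,600)))
W=cloud('scene',d)
q=W-np.array([.782,.147,.1]);X=q@[.982,.189,0];Y=q@[-.189,.982,0]
hsv=cv2.cvtColor(p,cv2.COLOR_RGB2HSV)
a0=float(sys.argv[2])
# distance above hinge plane along hood normal (approx angle a0): top plane at ~+0.04
nz=X*np.sin(a0)+q[...,2]*np.cos(a0); al=-X*np.cos(a0)+q[...,2]*np.sin(a0)
m=(d>0)&(abs(nz-.04)<.015)&(al>.02)&(al<.18)&(abs(Y)<.12)
A=np.c_[X[m],Y[m],np.ones(m.sum())];z=q[...,2][m]
k=np.ones(len(z),bool)
for _ in range(5):
    c=np.linalg.lstsq(A[k],z[k],rcond=None)[0];r=abs(A@c-z);k=r<.004
print('n',k.sum(),'angle',np.arctan(-c[0]),'side slope',c[1],'normal offset',c[2]*np.cos(np.arctan(c[0])))
print(manip.sense()['tcp_pos'])
E
python3 ang.py s7 0.78
```

```text
n 3972 angle 0.7561543265486081 side slope -0.0027837425260213433 normal offset 0.04068212699736331
[0.60411431 0.11699259 0.29442479]
```

View pics/s7.png

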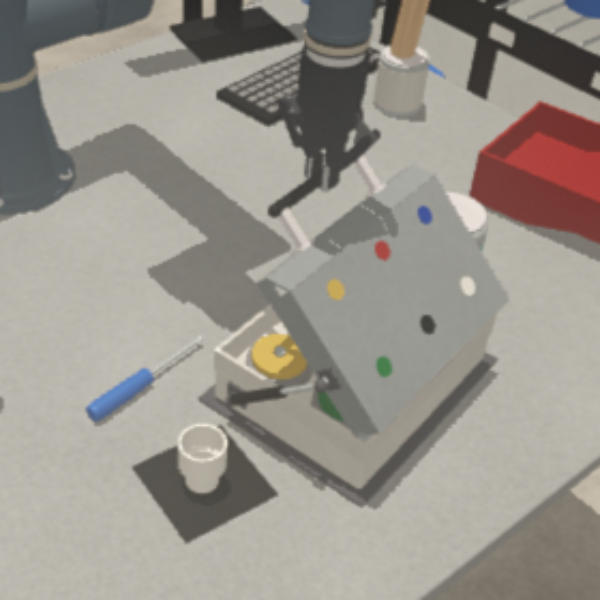

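Depth gives 0.756 rad, with the plane offset of 40.7 mm matching the expected 40 mm. TCP x also gives 0.758, so the bar sits about 4 mm lower in the pads than at the start. I'll go slightly higher for margin on 0.73, hold, and then come back.

```bash
python3 -m inch '[0.25,0.03,0.25,0,0.25,0.03,0.25,0,0,0,0,0,0,0,0,0,0,0,0,0]'; python3 ang.py s8 0.78
```

```text
t: 16.75
tcp_pos: [0.6092, 0.1179, 0.2996]
tool_rot: [0.637, 0.771, -0.002, 0.0]
force: [-7.8, -6.6, 8.6]
finger_gap: 0.168
n 3912 angle 0.7841027922807107 side slope -0.003311015884035061 normal offset 0.040633344992173526
[0.60924643 0.1179864  0.29959018]
```

```bash
python3 -m inch '[-0.56,-0.13,-0.56,0,-0.54,-0.13,-0.57,0,-0.52,-0.13,-0.58,0,-0.51,-0.13,-0.6,0,-0.49,-0.12,-0.61,0,-0.48,-0.12,-0.62,0,0,0,0,0,0,0,0,0,0,0,0,0]'; python3 ang.py s9 0.6
```

```text
t: 17.92
tcp_pos: [0.5777, 0.1118, 0.2633]
tool_rot: [0.637, 0.771, -0.001, -0.001]
force: [-8.8, -4.1, 7.8]
finger_gap: 0.168
n 4062 angle 0.6003680474163133 side slope -0.0018443119157902504 normal offset 0.04034141811066493
[0.57778407 0.11175537 0.26331665]
```

View pics/s9.png

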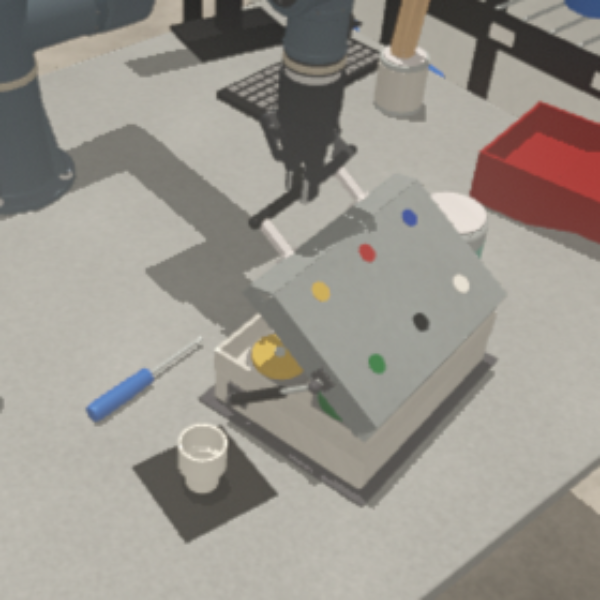

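The hood reads 0.600 rad, held by the gripper at (305,195). I'll wait a moment, check stillness, and check the other objects against their starts.

```bash
python3 -m inch '[0,0,0,0,0,0,0,0,0,0,0,0,0,0,0,0,0,0,0,0,0,0,0,0,0,0,0,0,0,0,0,0]'; python3 ang.py s10 0.6; python3 - <<'E'
from h import *
p,d=optics.snapshot('top');cv2.imwrite('pics/t10.png',p[:,:,::-1]);W=cloud('top',d)
b=np.load('pics/top0.npz')
df=cv2.absdiff(p,b['p']).max(2)
for n,(r0,r1,c0,c1) in dict(can=(170,220,100,160),sd=(218,236,262,330)).items(): print(n,df[r0:r1,c0:c1].mean())
def circ(r0,r1,c0,c1,zlo,zhi,zp):
    m=np.zeros(d.shape,bool);s=np.s_[r0:r1,c0:c1];m[s]=((W[...,2]>zlo)&(W[...,2]<zhi)&(d>0))[s];v,u=np.nonzero(m)
    c,r=cv2.minEnclosingCircle(np.stack([u,v],1).astype(np.float32));print(c,r,plane('top',*c,zp))
circ(240,285,375,425,.1,.125,.112)
circ(145,200,285,330,.06,.09,.075)
E
```

```text
t: 18.98
tcp_pos: [0.5778, 0.1118, 0.2633]
tool_rot: [0.637, 0.771, -0.001, -0.001]
force: [-8.4, -4.6, 6.3]
finger_gap: 0.166
n 4082 angle 0.6018522840468429 side slope -0.001710661732225012 normal offset 0.0402323719971147
[0.57777648 0.1117496  0.26332114]
can 4.3293333333333335
sd 4.0931372549019605
(397.5, 260.0) 10.735555648803711 [ 0.43249264 -0.37690058  0.112     ]
(309.5, 166.5) 10.12432861328125 [ 0.69978916 -0.13433015  0.075     ]
```

View pics/t10.png

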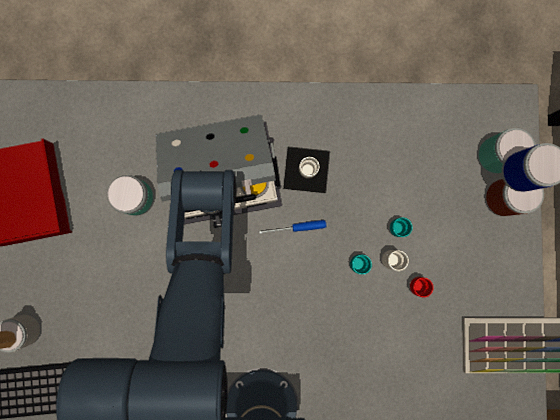

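The cup is on the mat at (309,167), 4 mm from the mat's centre. The lower stack (397,260), can (130,195) and screwdriver (295,228) are unmoved, and the hood is still at 0.60 rad. Handing in.

```bash
python3 -c "
from station import job
print(job.sign_off())"
```

```text
the job is handed in; nothing more can be done
None
```

The job is done and handed in at about 19 s: the top cup stands on the mat, and the gripper is holding the hood still by its handle at about 0.60 rad, short of balance at 0.70. The hand-in gave no verdict.

- **Cup:** I took only the top cup off the stack. It stands upright about 4 mm from the mat's centre.
- **Hood:** I lifted it past balance to 0.784 rad, measured from depth, and brought it back down. At the end it read 0.600 rad and then 0.602 rad about a second later, so it is still.
- **Other objects:** the lower cups, paint can and screwdriver showed no visible movement in the final top view.

**Disagreements in my checks:**
- **Angle from tool height:** near the top this gave 0.79 rad, against 0.756 rad from depth and 0.758 rad from the tool's x position. The bar had probably settled about 4 mm lower in the pads, so I relied on the depth reading.
- **Side load on the grip:** a steady load of roughly 10 N remains at the wrist because my arc did not exactly match the hood's. This is well below the limits.

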